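Free the drilled plate from the jig behind the stored things

ROBOT

A 6-joint arm with a two-finger parallel gripper is mounted at the origin on a cart in front of the work surface, level with it; the furniture and walls round the work are solid. World frame = base frame: x ahead of the robot, y to its left, z up, the work surface at z = 0. Lengths are in m, angles in rad, forces in N, time in s.
With the tool pointing down it reaches from about 0.375 to 0.975 m from the base axis. Payload 3.8 kg.
Tool frame: the origin (TCP) lies at the very end of the fingers, on their centre line; the grasp point (between the pads) lies 19 mm behind it; z points along the fingers, y is the direction in which the jaws open and shut (so a half turn about z gives the same grasp; the last joint's range is limited). The gripper opens to 85 mm and grips with 20 to 120 N. Pads are 22 mm wide; open, the fingers measure 114 mm over their backs; the gripper's body (76 mm by 85 mm) begins 54 mm behind the grasp point. The pads swing forward as they close: fully open they stand 13 mm farther back than shut.
Start: joints at [-1.23, 0.264, 1.604, -0, 1.274, -0.037], TCP at [0.249, -0.627, 0.231] pointing down, gripper open.
Joint ranges: [-2.63, 2.63], [-0.94, 2.18], [0.31, 2.57], [-1.31, 4.45], [0, 2.66], [-2.55, 2.55]. Speed limits (rad/s): [2.57, 2.57, 3.14, 3.14, 3.14, 3.14].

INTERFACE

Orientations are given as a rotation vector (axis times angle).
In Python, from workcell import read_state, read_camera, camera_info, finish_job gives the robot as it stands. The module is installed in compiled form; this text tells all that it offers.
- The arm moves only by the tool play_rows, never from a script. Its argument "motion" is a list of rows, each a list of 5 numbers: the shift along the tool's x, y, z in units of 1000 mm (1.0 is 1000 mm), then the turn about the tool's z in units of 2 pi rad (1.0 is 2 pi rad), then the finger opening in mm, from 0 to 85.4. A call has 1 to 5 rows; each row shifts and turns the commanded pose from where the row before left it, along the tool's axes as they then stand; what a row does not reach is not made up. A row lasts 1/8 s, in which the tool goes at most 62.5 mm and 10.7 degrees, less where a joint would pass 70% of its speed; a pose out of reach is approached as far as the arm can. A call with a number of a shift or a turn outside -1 to 1 is refused whole. A call with a gripper value outside its range is refused whole. The fingers move at their own pace and stop on an object; "squeeze" is the grip in N (left out, the last holds). Time passes only in rows, so rows that do not move let the fingers close. It gives the time, the measured TCP pose, the force and the opening at its end, in the units of the state.
- read_state(): the state, without advancing time (a new reading comes with each control period).
- read_camera(name): name is "scene" or "top" or "wrist"; returns the picture (480x640x3 uint8, red, green, blue); there is no depth.
- camera_info(name): a dict with "intrinsics" (3x3 intrinsics, pixels), "pose" (4x4, takes a point from camera to world coordinates). Camera axes: x right, y down, z forward; pixel columns grow to the right and rows downward; lengths in m; the calibration is good to about 2 mm. A picture is of the moment at which its call begins: read the wrist's pose just before it. camera_info takes no time and is no camera call; for the wrist camera it gives the pose at the moment of the call.
- finish_job(): hands the job in, once; it reports no verdict.
The state is a dict: "time": time; "q": joint angles; "joint_vel": joint speeds; "joint_torque": joint torques, N m; "tool_pos": TCP position; "tcp_rot": TCP orientation; "wrist_force": force on the tool from outside, world axes, zero at the start; "torque": the same for the moment, N m; "width": opening from 0.0 (shut) to 1.0 (fully open).
Only numpy, scipy, OpenCV 4.12 (cv2) and the standard library are available. Lean on these libraries where they do the work, as an engineer would, in place of code of your own. Each camera call takes 0.05 s, during which the arm holds its last target. There are 200 camera calls.

TASK

Get the drilled metal plate out of the jig: first clear the nail carton, the black tape roll and the tape measure from the jig's front bays onto the blue side mat, then swing the hold-down bar well up by its orange knob, slide the plate out from beneath it and lay it flat, stud upward, on the white outline in the red tray. After that put the three things back on the jig, each standing as it did in the very place it came from. Do not disturb the glue bottle beside the jig.

Things in the scene. Friction and masses are not known exactly. Their poses are not given: they have to be found in the camera images.
- nail_box: Small brown nail carton, 50 (its x) x 75 (its y) x 46 mm high, about 0.28 kg. It stands in one of the three bays of the jig, its y roughly along the jig's y. Origin: centre of the underside, z up.
- black_tape: Roll of black tape lying flat, 57 mm diameter, 19 mm high. It lies in one of the three bays; its own yaw is arbitrary and does not matter. Treat it as a solid disc. Origin: centre of the underside, z up.
- tape_measure: Yellow tape measure standing on edge, 35 (its x) x 76 (its y) x 64 mm high, about 0.24 kg. It stands in one of the three bays, its y roughly along the jig's y. Origin: centre of the underside, z up.
- plate: Aluminium plate 160 (its x) x 36 (y) x 16 mm, 0.18 kg, flat in the jig, its x along the jig's x. Two dark holes near its front (-x) end; a dark stud, 20 mm diameter, 12 mm high, on top at x = +60. The bar crosses it at x = +19 and blocks stud and plate until raised. Front 50 mm free of rails: grasp there across the width, clear of the raised bar. Origin: centre of underside, z up.
- jig: Plywood board 12 mm thick, fixed; x -148..+172, y +-135 mm. Origin on the table, x to the rear, z up. Dark-lined bays 77 x 72 mm at x = -88, y = -85, 0, 85. Plate centre starts near (66, 0), between 8 mm rails (x 45..150) and before a 16 mm back stop; it slides out to -x over the cleared bays. Bar lies across at x = 85; its hinge axis is parallel to x through y = 75, z = 35.5.
- bar (a joint): Angle of the steel hold-down bar in rad: 0 = down on the plate, grows as the knob end swings up and over toward the jig's +y side, stop at 1.45; raised, it stands up to 185 mm above the table. Stiff hinge: it stays at whatever angle it is left and needs about 1.5 N at the knob. It is well up beyond 0.9.
- bar_knob (a point): Centre of the orange ball knob, 24 mm diameter, on top of the bar's free end. Bar down: at jig (85, -70, 59.5) mm; it turns about the hinge axis on a radius of 147 mm. The bar below it is 16 mm wide along the jig's x. Pinch it with the fingers closing along the jig's x and it turns between them.
- mat: Blue side mat, 260 (x) x 160 (y) x 3 mm thick, fixed. Origin: centre of the underside on the table. Lies to the left or to the right of the jig (changes places with the tray).
- tray: Shallow red tray, fixed, outside 240 (x) x 140 (y) x 16 mm high, walls 5 mm, inner floor 5 mm above its origin. A white painted outline, 173 x 49 mm with its long side along the tray's x, marks the middle of its floor. Origin: centre of the underside on the table. Lies to the left or right of the jig. Either end of the plate may point either way.
- glue_bottle: White squeeze bottle with an orange cap, 62 mm diameter, 167 mm tall, standing at the back to the right of the jig. Bystander. Origin: centre of the underside.

How it is judged:
On the way, in this order (a step that is already met when the one before it is completed fails the run):
1. the nail carton, the tape roll and the tape measure are all set down on the blue mat (their centres over it) (x of nail_box in the frame of mat between -0.13 and 0.13 m and y of nail_box in the frame of mat between -0.08 and 0.08 m and height (world z) of each of nail_box, black_tape, tape_measure below 0.035 m and linear speed of each of nail_box, black_tape, tape_measure below 0.05 m/s and x of black_tape in the frame of mat between -0.13 and 0.13 m and y of black_tape in the frame of mat between -0.08 and 0.08 m and x of tape_measure in the frame of mat between -0.13 and 0.13 m and y of tape_measure in the frame of mat between -0.08 and 0.08 m), for 0.2 s.
2. then the hold-down bar is swung well up (beyond 0.9 rad) (value of joint bar above 0.9 rad), for 0.2 s.
3. then the plate lies on the outline in the red tray, while the three things are still on the mat (all of step 1 and x of plate in the frame of tray between -0.015 and 0.015 m and y of plate in the frame of tray between -0.015 and 0.015 m and z of plate in the frame of tray between 0.001 and 0.009 m and angle between the x axis of plate and the x axis of tray, either way round below 0.2 rad and angle between plate's own z axis and vertical below 0.1 rad and linear speed of plate below 0.02 m/s), for 0.2 s.
At the end, for the whole second after the job is handed in: Plate flat in the red tray, stud up, within 15 mm of the outline's middle along each tray axis and 0.2 rad of its direction; carton, roll and measure upright, at rest, within 15 mm of their starting places, carton and measure within 0.3 rad of the jig's y (either way round). Bar up or down (x of plate in the frame of tray between -0.015 and 0.015 m and y of plate in the frame of tray between -0.015 and 0.015 m and z of plate in the frame of tray between 0.001 and 0.009 m and angle between the x axis of plate and the x axis of tray, either way round below 0.2 rad and angle between plate's own z axis and vertical below 0.1 rad and linear speed of each of plate, nail_box, black_tape, tape_measure below 0.02 m/s and distance of each of nail_box, black_tape, tape_measure from where it was at the start of the episode below 0.015 m and angle between each of nail_box, black_tape, tape_measure's own z axis and vertical below 0.15 rad and angle between the y axis of each of nail_box, tape_measure and the y axis of jig, either way round below 0.3 rad); the robot touches nothing.
It fails at once if the glue bottle is disturbed (more than 30 mm) (distance of glue_bottle from where it was at the start of the episode above 0.03 m).
It also fails if it takes over 152 s, if anything falls off the work surface, if the arm or the gripper's body presses on something with over 40 N, if the wrist force passes 120 N, or if a joint passes its speed limit or range.

## Working session

There is one attempt and no reset: what is moved stays moved. The work goes in short steps, Python scripts to look and compute and a tool call to move; the robot and the scene stay as the last step left them, time stands still between calls to the robot, and variables do not carry over. Pictures are saved under pics/ and viewed, about 12 in all and at most 16, crops included, and the job is handed in when it is done.

Besides the shell and the picture viewer there is one more tool, called after "Call:" as a command line: name --pt "numbers of a row" for each row, then --argument value for the rest. play_rows: Moves the arm, as the interface text tells. Shifts and turns lie within -1 to 1; 1 stands for 1000 mm of shift or 2 pi rad of turn. Its arguments: {"type":"object","properties":{"motion":{"type":"array","items":{"type":"array","items":{"type":"number"}}},"squeeze":{"type":"number"}},"required":["motion"]}

```bash
mkdir -p pics
cat > h.py <<'E'
import numpy as np, cv2
from scipy.spatial.transform import Rotation as R
from workcell import read_state, read_camera, camera_info, finish_job
def ray(info,u,v,z):
    K=np.array(info["intrinsics"]);T=np.array(info["pose"])
    d=T[:3,:3]@np.linalg.solve(K,[u,v,1.]);o=T[:3,3]
    return o+d*(z-o[2])/d[2]
def proj(info,p):
    K=np.array(info["intrinsics"]);T=np.array(info["pose"])
    c=K@(T[:3,:3].T@(np.array(p)-T[:3,3]));return c[:2]/c[2]
def save(img,n): cv2.imwrite("pics/"+n,cv2.cvtColor(img,cv2.COLOR_RGB2BGR))
E
python3 - <<'E'
from h import *
s=read_state();print(s)
for n in("top","scene"):
    i=camera_info(n);print(n,np.round(i["intrinsics"],1).tolist(),np.round(i["pose"],3).tolist())
    im=read_camera(n);save(im,n+"0.png");np.save(n+"0.npy",im)
print(R.from_rotvec(s["tcp_rot"]).as_matrix().round(3))
E
```

```text
{'time': 0.0, 'q': array([-1.22989442e+00,  2.64786266e-01,  1.60538219e+00, -1.71616418e-05,
        1.27371368e+00, -3.69319892e-02]), 'joint_vel': array([ 0.00073997, -0.0014866 , -0.00045103,  0.00047196, -0.00074257,
       -0.00169455]), 'joint_torque': array([-1.48533774e-03, -5.15117204e+01, -3.67315221e+01, -5.98315910e-04,
        1.31745322e-02,  9.77348975e-06]), 'tool_pos': array([ 0.24873796, -0.62670158,  0.22993531]), 'tcp_rot': array([-3.08347615e+00, -5.89559329e-01,  5.69543534e-04]), 'wrist_force': array([ 1.32034053, -0.09771423, -0.51717754]), 'torque': array([-0.02465919, -0.01484247, -0.02293852]), 'width': 1.0001822342145583}
top [[453.0, 0.0, 320.6], [0.0, 453.0, 235.4], [0.0, 0.0, 1.0]] [[-0.104, -0.968, 0.23, 0.42], [-0.995, 0.102, -0.02, 0.046], [-0.004, -0.23, -0.973, 0.943], [0.0, 0.0, 0.0, 1.0]]
scene [[458.9, 0.0, 323.3], [0.0, 458.9, 241.4], [0.0, 0.0, 1.0]] [[-0.665, -0.52, 0.536, 0.111], [-0.747, 0.473, -0.468, 0.463], [-0.009, -0.711, -0.703, 0.729], [0.0, 0.0, 0.0, 1.0]]
[[ 0.929  0.369 -0.001]
 [ 0.369 -0.929  0.002]
 [ 0.    -0.002 -1.   ]]
```

View pics/top0.png

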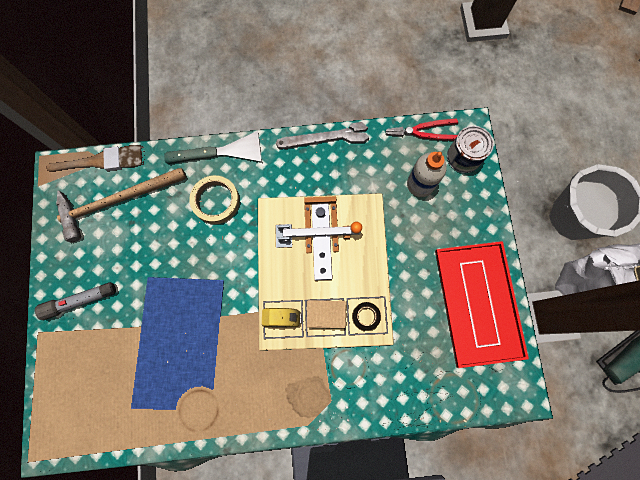

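View pics/scene0.png

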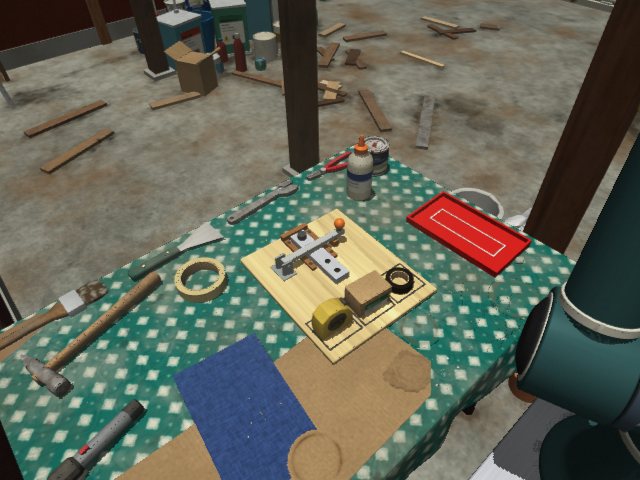

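The top picture shows the tape measure (282,317), carton (326,314) and roll (367,316) from left to right in the bays. The mat is on the left at (180,343), the tray on the right at (482,303), and the knob at (356,228). The scene picture agrees.

Run:
```python
from h import *
im=np.load("top0.npy");i=camera_info("top");hsv=cv2.cvtColor(im,cv2.COLOR_RGB2HSV)
def big(m,roi):
    x0,y0,x1,y1=roi;k=np.zeros_like(m);k[y0:y1,x0:x1]=m[y0:y1,x0:x1]
    k=cv2.morphologyEx(k,cv2.MORPH_CLOSE,np.ones((5,5)))
    c=max(cv2.findContours(k,cv2.RETR_EXTERNAL,cv2.CHAIN_APPROX_NONE)[0],key=cv2.contourArea);return c
def rect(name,c,z):
    w=np.array([ray(i,u,v,z)[:2] for u,v in c[:,0,:]],np.float32)
    (cx,cy),(a,b),th=cv2.minAreaRect(cv2.convexHull(w)*1000)
    print(name,"c",round(cx,1),round(cy,1),"size",round(a,1),round(b,1),"th",round(th,1))
r=lambda lo,hi:cv2.inRange(hsv,lo,hi)
rect("mat",big(r((100,100,40),(125,255,255)),(120,260,240,420)),.003)
red=r((0,180,80),(5,255,255))|r((174,180,80),(180,255,255))
rect("tray",big(red,(425,230,540,380)),.016)
rect("outline",big(r((0,0,150),(180,120,255)),(452,255,508,355)),.005)
rect("jig",big(r((15,40,140),(30,160,255)),(250,190,400,355)),.012)
rect("plate",big(r((0,0,150),(180,40,255)),(312,242,334,285)),.028)
knob=big(r((5,200,120),(18,255,255)),(345,215,370,240));(u,v),rad=cv2.minEnclosingCircle(knob);print("knob",u,v,rad,ray(i,u,v,.0595))
rect("carton",big(r((8,50,50),(15,200,240)),(305,298,346,330)),.058)
rect("tape yellow",big(r((20,120,80),(32,255,255)),(255,300,305,330)),.076)
m=r((0,0,0),(180,255,50));rect("roll",big(m,(353,302,383,331)),.03)
b=big(r((5,150,120),(18,255,255)),(420,145,450,175));(u,v),_=cv2.minEnclosingCircle(b);print("bottlecap",ray(i,u,v,.16))
save(cv2.resize(im[185:360,245:400],None,fx=4,fy=3.4,interpolation=cv2.INTER_CUBIC),"crop1.png")
```

```text
mat c 452.5 335.4 size 160.2 259.0 th 81.8
tray c 465.8 -281.6 size 239.9 140.2 th 1.0
outline c 466.3 -282.4 size 174.0 50.1 th 1.0
jig c 564.0 37.8 size 288.3 331.2 th 86.5
plate c 581.7 29.9 size 35.2 82.4 th 86.4
knob 356.0 227.0 5.385264873504639 [ 0.63851015 -0.04496487  0.0595    ]
carton c 476.1 34.6 size 77.3 56.6 th 82.1
tape yellow c 476.6 120.7 size 68.4 31.6 th 84.0
roll c 462.8 -45.6 size 51.7 55.0 th 83.1
bottlecap [ 0.72762844 -0.19656167  0.16      ]
```

View pics/crop1.png

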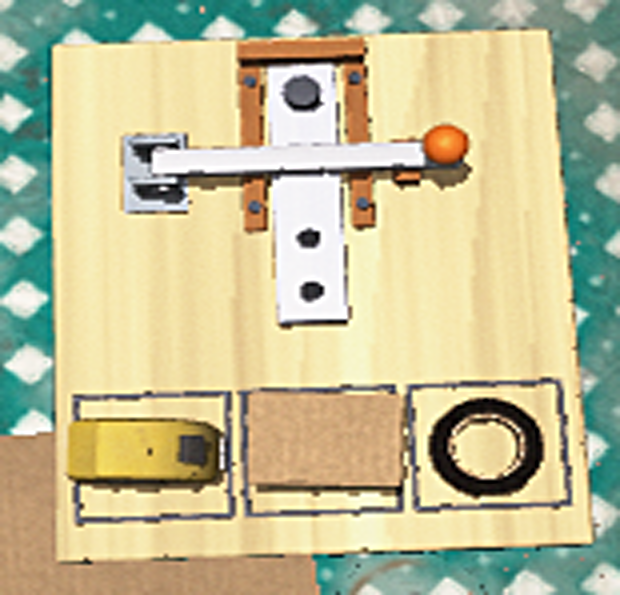

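The crop gives the board corners and the tops of the objects clearly enough to cast rays through them.

Run:
```python
from h import *
i=camera_info("top")
def pts(name,P,z):
    w=np.array([ray(i,x/4+245,y/3.4+185,z)[:2]*1000 for x,y in P]);print(name,w.round(0).tolist(),"mean",w.mean(0).round(1));return w
b=pts("board",[(52,45),(550,28),(593,543),(57,562)],.012)
ang=lambda d:np.degrees(np.arctan2(d[1],d[0]))
print([ang(b[1]-b[2]),ang(b[0]-b[3]),ang(b[0]-b[1])-90,ang(b[3]-b[2])-90], [np.linalg.norm(b[1]-b[2]),np.linalg.norm(b[0]-b[1])])
pts("cartontop",[(248,392),(402,390),(406,484),(250,487)],.058)
pts("tape top",[(70,422),(215,420),(219,478),(70,478)],.076)
pts("roll",[(487,447)],.031)
pts("bays",[(75,396),(228,393),(233,514),(78,521)],.012);pts("bays",[(246,391),(398,386),(403,509),(247,514)],.012)
pts("bays",[(409,386),(563,380),(571,501),(415,508)],.012)
pts("stud",[(302,93)],.040);pts("plate front",[(280,322),(348,318)],.028)
```

```text
board [[736.0, 152.0], [719.0, -116.0], [402.0, -94.0], [419.0, 173.0]] mean [568.8  28.7]
[np.float64(-3.9110927505116186), np.float64(-3.7003439997362), np.float64(-3.6405113763821078), np.float64(-3.6542561953776413)] [np.float64(317.8482643212705), np.float64(268.60234397665084)]
cartontop [[503.0, 67.0], [496.0, -7.0], [444.0, -3.0], [450.0, 72.0]] mean [473.4  32.2]
tape top [[494.0, 152.0], [488.0, 84.0], [456.0, 85.0], [463.0, 155.0]] mean [475.1 119. ]
roll [[462.0, -47.0]] mean [461.5 -46.7]
bays [[514.0, 157.0], [508.0, 79.0], [437.0, 83.0], [441.0, 161.0]] mean [475.1 119.7]
bays [[508.0, 69.0], [503.0, -8.0], [431.0, -2.0], [436.0, 76.0]] mean [469.6  33.8]
bays [[502.0, -14.0], [498.0, -92.0], [427.0, -87.0], [431.0, -8.0]] mean [464.5 -50.2]
stud [[682.0, 22.0]] mean [682.2  22.3]
plate front [[546.0, 48.0], [544.0, 13.0]] mean [544.9  30.6]
```

Jig origin is about (557, 29) with yaw -3.7°. The carton is at (473,32), the measure at (475,119) and the roll at (462,-47). I'll turn the jaws along the jig's x and go above the bays.

Call:
play_rows --pt "0 0 0 -0.0257 85" --pt "0 0 0 -0.0257 85" --pt "0 0 0 -0.0257 85" --pt "0 0 0 -0.0257 85" --pt "0 0 0 -0.0257 85" --squeeze 40

```text
time: 0.72
tool_pos: [0.2488, -0.627, 0.2304]
tcp_rot: [-2.6, -1.761, -0.001]
wrist_force: [-0.2, 0.8, -0.1]
width: 0.996
```

Call:
play_rows --pt "0 0 0 -0.0257 85" --pt "0 0 0 -0.0257 85" --pt "0 0 0 0 85"

```text
time: 1.1
tool_pos: [0.2489, -0.627, 0.2306]
tcp_rot: [-2.291, -2.148, -0.001]
wrist_force: [0.3, -0.2, -0.0]
width: 0.997
```

```bash
cat >> h.py <<'E'
def st(tgt=None,phi=None):
    s=read_state();M=R.from_rotvec(s["tcp_rot"]).as_matrix();p=s["tool_pos"]*1000
    f=np.degrees(np.arctan2(M[1,0],M[0,0]))
    print("t %.2f p %s phi %.2f tilt %.2f w %.1f F %s q %s"%(s["time"],p.round(1),f,np.degrees(np.arccos(-M[2,2])),s["width"]*85,s["wrist_force"].round(1),s["q"].round(2)))
    if tgt is not None:
        print("tool shift mm",(M.T@(np.array(tgt)-p)).round(1), "" if phi is None else "turn units %.4f"%(-(((phi-f)+180)%360-180)/360))
E
python3 -c "
from h import *
st((470,35,230),86.3)"
```

```text
t 1.10 p [ 248.9 -627.   230.6] phi 86.31 tilt 0.07 w 84.8 F [ 0.3 -0.2 -0. ] q [-1.23  0.26  1.6  -0.    1.27 -1.17]
tool shift mm [674.9 178.1   1.2] turn units 0.0000
```

Call:
play_rows --pt "0.056 0.015 0 0 85" --pt "0.056 0.015 0 0 85" --pt "0.056 0.015 0 0 85" --pt "0.056 0.015 0 0 85" --pt "0.056 0.015 0 0 85"

```text
time: 1.72
tool_pos: [0.3416, -0.3508, 0.2312]
tcp_rot: [2.294, 2.146, 0.0]
wrist_force: [0.9, -0.6, 0.6]
width: 0.999
```

Call:
play_rows --pt "0.056 0.015 0 0 85" --pt "0.056 0.015 0 0 85" --pt "0.056 0.015 0 0 85" --pt "0.056 0.015 0 0 85" --pt "0.056 0.015 0 0 85"

```text
time: 2.35
tool_pos: [0.434, -0.0761, 0.2315]
tcp_rot: [2.293, 2.146, 0.001]
wrist_force: [1.0, -0.4, -0.1]
width: 0.991
```

Call:
play_rows --pt "0.056 0.014 0 0 85" --pt "0.056 0.014 0 0 85" --pt "0 0 0 0 85" --pt "0 0 0 0 85"

```text
time: 2.85
tool_pos: [0.4684, 0.0321, 0.231]
tcp_rot: [-2.29, -2.15, 0.002]
wrist_force: [-0.5, -0.3, -0.5]
width: 0.996
```

```bash
python3 -c "
from h import *
st((473,32,230),86)
i=camera_info('wrist');im=read_camera('wrist');save(im,'w1.png');np.save('w1.npy',im);np.savez('w1i.npz',**i)
print(np.array(i['pose']).round(3).tolist(),np.array(i['intrinsics']).round(1).tolist())"
```

```text
t 2.85 p [468.4  32.1 231. ] phi 86.38 tilt 0.06 w 84.7 F [-0.5 -0.3 -0.5] q [ 0.02 -0.13  2.03 -0.    1.25  0.08]
tool shift mm [0.2 4.6 1. ] turn units 0.0011
[[0.998, -0.06, -0.019, 0.472], [-0.063, -0.953, -0.295, 0.108], [-0.0, 0.296, -0.955, 0.373], [0.0, 0.0, 0.0, 1.0]] [[382.0, 0.0, 324.7], [0.0, 382.0, 243.5], [0.0, 0.0, 1.0]]
```

View pics/w1.png

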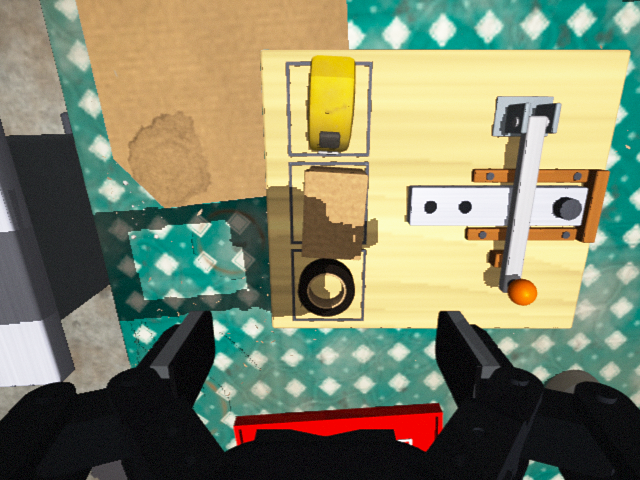

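The wrist view shows the carton top at (335,212), the measure at (332,103), the roll at (327,287) and the knob at (522,292), all clear.

Run:
```python
from h import *
i=dict(np.load("w1i.npz"))
def pts(n,P,z):
    w=np.array([ray(i,*p,z)[:2]*1000 for p in P]);print(n,w.round(0).tolist(),"mean",w.mean(0).round(1));return w
c=pts("carton",[(309,167),(369,169),(365,258),(303,256)],.058)
t=pts("tape",[(313,58),(354,57),(352,150),(308,148)],.076)
pts("roll",[(327,287)],.031)
for z in(.0595,):pts("knob",[(522,292)],z)
pts("platefront",[(410,186),(409,223)],.028);pts("stud",[(567,208)],.04)
pts("board",[(262,50),(630,50),(576,328),(273,328)],.012)
pts("bayL",[(287,62),(372,62),(370,157),(289,156)],.012);pts("bayR",[(292,250),(366,249),(362,320),(294,320)],.012)
```

```text
carton [[457.0, 76.0], [506.0, 71.0], [500.0, -5.0], [447.0, 0.0]] mean [477.6  35.6]
tape [[467.0, 154.0], [496.0, 152.0], [492.0, 88.0], [459.0, 92.0]] mean [478.3 121.6]
roll [[465.0, -42.0]] mean [465.  -42.3]
knob [[639.0, -46.0]] mean [639.4 -45.7]
platefront [[546.0, 50.0], [545.0, 16.0]] mean [545.4  33.2]
stud [[682.0, 24.0]] mean [682.3  24.1]
board [[423.0, 172.0], [737.0, 152.0], [726.0, -114.0], [404.0, -94.0]] mean [572.4  29.1]
bayL [[443.0, 162.0], [516.0, 157.0], [512.0, 77.0], [438.0, 83.0]] mean [477.3 119.6]
bayR [[432.0, -9.0], [506.0, -12.0], [499.0, -91.0], [428.0, -86.0]] mean [466.2 -49.4]
```

Call:
play_rows --pt "0.044 0.0005 0 0.004 55" --pt "0.044 0.0005 0.04 0 55" --pt "0 0 0.05 0 55" --pt "0 0 0.05 0 55" --pt "0 0 0.035 0 55"

```text
time: 3.52
tool_pos: [0.475, 0.1178, 0.054]
tcp_rot: [-2.32, -2.117, 0.004]
wrist_force: [0.2, 0.7, -0.4]
width: 0.643
```

Call:
play_rows --pt "0 0 0.02 0 55" --pt "0 0 0 0 55" --pt "0 0 0 0 25" --pt "0 0 0 0 25" --pt "0 0 0 0 25"

```text
time: 4.15
tool_pos: [0.4776, 0.1196, 0.0377]
tcp_rot: [2.315, 2.121, 0.003]
wrist_force: [-0.0, -2.9, 2.7]
width: 0.387
```

```bash
python3 -c "
from h import *
st((477,120,35),85)"
```

```text
t 4.15 p [477.6 119.6  37.7] phi 84.97 tilt 0.16 w 32.9 F [-0.  -2.9  2.7] q [ 0.2   0.13  2.16 -0.    0.85  0.28]
tool shift mm [ 0.4 -0.7  2.7] turn units -0.0001
```

Call:
play_rows --pt "0 0 0 0 25" --pt "0 0 -0.03 0 25" --pt "0 0 -0.04 0 25" --pt "0.026 0.0055 -0.03 0 25" --pt "0.045 0.01 0 0 25"

```text
time: 4.78
tool_pos: [0.4996, 0.1899, 0.1391]
tcp_rot: [2.318, 2.118, 0.007]
wrist_force: [1.5, 0.7, -2.9]
width: 0.393
```

Call:
play_rows --pt "0.05 0.011 0 0 25" --pt "0.05 0.011 0 0 25" --pt "0.037 0.007 0 0 25" --pt "0 0 0.045 0 25" --pt "0 0 0.04 0 25"

```text
time: 5.4
tool_pos: [0.5379, 0.3241, 0.0495]
tcp_rot: [-2.315, -2.123, 0.001]
wrist_force: [-0.3, 0.4, -3.0]
width: 0.393
```

```bash
python3 -c "
from h import *
st((540,323,29),85)"
```

```text
t 5.40 p [537.9 324.1  49.5] phi 85.05 tilt 0.07 w 33.4 F [-0.3  0.4 -3. ] q [0.5  0.34 1.86 0.   0.94 0.59]
tool shift mm [-0.9  2.2 20.5] turn units 0.0001
```

Call:
play_rows --pt "0 0 0.012 0 25" --pt "0 0 0.008 0 25" --pt "0 0 0 0 25" --pt "0 0 0 0 50" --pt "0 0 0 0 50"

```text
time: 6.02
tool_pos: [0.5405, 0.3239, 0.0335]
tcp_rot: [2.316, 2.121, 0.006]
wrist_force: [-1.2, -0.3, 0.0]
width: 0.583
```

```bash
python3 -c "
from h import *
st((475.5,34,130),85)"
```

```text
t 6.03 p [540.5 323.9  33.5] phi 84.96 tilt 0.23 w 49.6 F [-1.2 -0.3  0. ] q [0.5  0.36 1.87 0.   0.91 0.59]
tool shift mm [-294.3  -39.   -97.3] turn units -0.0001
```

Call:
play_rows --pt "0 0 -0.05 0 50" --pt "0 0 -0.05 0 50" --pt "-0.034 -0.005 0 0 66" --pt "-0.052 -0.007 0 0 66" --pt "-0.052 -0.007 0 0 66"

```text
time: 6.65
tool_pos: [0.5083, 0.1864, 0.1329]
tcp_rot: [2.315, 2.122, 0.004]
wrist_force: [0.9, -0.3, 0.3]
width: 0.773
```

Call:
play_rows --pt "-0.052 -0.007 0 0 66" --pt "-0.052 -0.007 0 0 66" --pt "-0.052 -0.006 0 0 66" --pt "0 0 0.03 0 66" --pt "0 0 0.03 0 66"

```text
time: 7.28
tool_pos: [0.4758, 0.0326, 0.0727]
tcp_rot: [2.317, 2.117, 0.006]
wrist_force: [-0.5, -0.3, -0.0]
width: 0.768
```

```bash
python3 -c "
from h import *
st((475.5,34,25),85)
im=read_camera('wrist');save(im,'w2.png')"
```

```text
t 7.28 p [475.8  32.6  72.7] phi 84.84 tilt 0.28 w 65.3 F [-0.5 -0.3 -0. ] q [0.02 0.05 2.17 0.   0.92 0.11]
tool shift mm [ 1.3 -0.7 47.7] turn units -0.0004
```

View pics/w2.png

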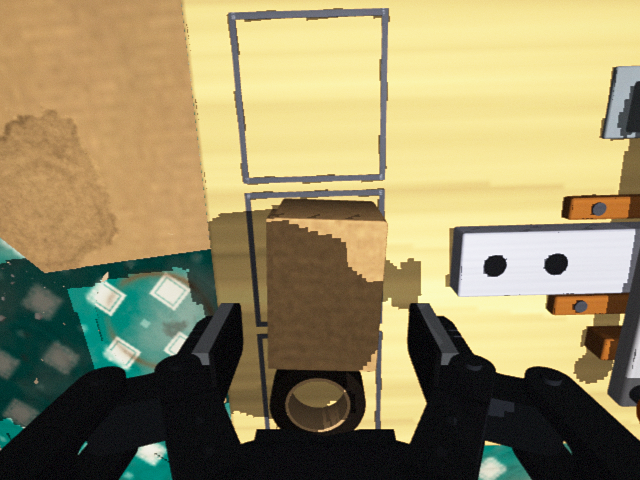

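The carton sits centred between the fingers (x ≈ 325). I'll descend and grip.

Call:
play_rows --pt "0 0 0.03 0 66" --pt "0 0 0.018 0 66" --pt "0 0 0 0 66" --pt "0 0 0 0 40" --pt "0 0 0 0 40"

```text
time: 7.95
tool_pos: [0.476, 0.0338, 0.0251]
tcp_rot: [2.315, 2.12, 0.004]
wrist_force: [0.4, 0.4, 2.7]
width: 0.582
```

Call:
play_rows --pt "0 0 0 0 40"

```text
time: 8.07
tool_pos: [0.476, 0.0338, 0.025]
tcp_rot: [2.315, 2.12, 0.004]
wrist_force: [-0.3, 0.0, 6.7]
width: 0.581
```

```bash
python3 -c "
from h import *
st((452,335,150),85)"
```

```text
t 8.07 p [476.   33.8  25. ] phi 84.97 tilt 0.19 w 49.4 F [-0.3  0.   6.7] q [0.02 0.12 2.2  0.   0.82 0.11]
tool shift mm [ 298.   -49.9 -125. ] turn units -0.0001
```

Call:
play_rows --pt "0 0 -0.03 0 40" --pt "0 0 -0.05 0 40" --pt "0 0 -0.045 0 40" --pt "0.048 -0.008 0 0 40" --pt "0.05 -0.0085 0 0 40"

```text
time: 8.7
tool_pos: [0.4664, 0.1333, 0.1491]
tcp_rot: [2.319, 2.119, 0.002]
wrist_force: [-0.2, 0.3, -3.4]
width: 0.58
```

Call:
play_rows --pt "0.05 -0.0085 0 0 40" --pt "0.05 -0.0085 0 0 40" --pt "0.05 -0.0085 0 0 40" --pt "0.05 -0.008 0 0 40" --pt "0 0 0.04 0 40"

```text
time: 9.32
tool_pos: [0.453, 0.3405, 0.1116]
tcp_rot: [2.312, 2.126, 0.015]
wrist_force: [1.6, -0.6, -4.1]
width: 0.578
```

Call:
play_rows --pt "0 0 0.05 0 40" --pt "0 0 0.03 0 40" --pt "0 0 0.012 0 40" --pt "0 0 0 0 40"

```text
time: 9.82
tool_pos: [0.4504, 0.3347, 0.0165]
tcp_rot: [-2.317, -2.122, 0.001]
wrist_force: [1.2, 1.1, -2.7]
width: 0.581
```

```bash
python3 -c "
from h import *
st((452,335,16),85)"
```

```text
t 9.82 p [450.4 334.7  16.5] phi 84.97 tilt 0.05 w 49.4 F [ 1.2  1.1 -2.7] q [0.59 0.28 2.02 0.   0.84 0.68]
tool shift mm [0.4 1.6 0.5] turn units -0.0001
```

Call:
play_rows --pt "0 0 0 0 64" --pt "0 0 0 0 64" --pt "0 0 -0.03 0 64" --pt "0 0 -0.05 0 64" --pt "0 0 -0.02 0 64"

```text
time: 10.45
tool_pos: [0.4528, 0.3363, 0.1205]
tcp_rot: [2.316, 2.121, 0.01]
wrist_force: [1.2, -0.0, -0.5]
width: 0.746
```

Call:
play_rows --pt "-0.047 0.0057 0 0 74" --pt "-0.047 0.0057 0 0 74" --pt "-0.047 0.0057 0 0 74" --pt "-0.047 0.0057 0 0 74" --pt "-0.047 0.0057 0 0 74"

```text
time: 11.08
tool_pos: [0.4589, 0.0969, 0.1172]
tcp_rot: [2.316, 2.121, 0.003]
wrist_force: [0.1, -0.3, -0.4]
width: 0.867
```

Call:
play_rows --pt "-0.047 0.0057 0 0 74" --pt "-0.047 0.0057 0 0 74" --pt "-0.047 0.0057 0 0 74" --pt "0 0 0.04 0 74" --pt "0 0 0 0 74"

```text
time: 11.7
tool_pos: [0.4603, -0.0439, 0.0743]
tcp_rot: [-2.315, -2.117, 0.006]
wrist_force: [-0.1, 0.5, 0.3]
width: 0.866
```

```bash
python3 -c "
from h import *
st((463,-44.5,14),85)
im=read_camera('wrist');save(im,'w3.png')"
```

```text
t 11.70 p [460.3 -43.9  74.3] phi 84.87 tilt 0.33 w 73.6 F [-0.1  0.5  0.3] q [-0.15  0.02  2.19  0.    0.93 -0.06]
tool shift mm [-0.3  3.1 60.3] turn units -0.0004
```

View pics/w3.png

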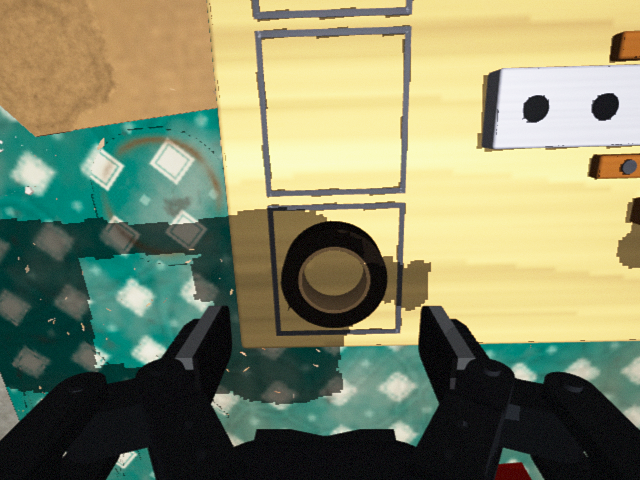

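The roll centre is at (334,274), slightly right of the finger midline, which matches the +3 mm correction.

Call:
play_rows --pt "0 0.003 0.025 0 74" --pt "0 0 0.025 0 74" --pt "0 0 0.01 0 74" --pt "0 0 0 0 45" --pt "0 0 0 0 45"

```text
time: 12.38
tool_pos: [0.4674, -0.0438, 0.0177]
tcp_rot: [2.315, 2.121, 0.002]
wrist_force: [0.1, 0.4, -0.3]
width: 0.633
```

Call:
play_rows --pt "0 0 0 0 45" --pt "0 0 0 0 45"

```text
time: 12.62
tool_pos: [0.4671, -0.044, 0.0173]
tcp_rot: [2.316, 2.121, 0.002]
wrist_force: [0.2, 1.1, 5.5]
width: 0.626
```

```bash
python3 -c "
from h import *
st((364,348,110),85)"
```

```text
t 12.62 p [467.1 -44.   17.3] phi 84.97 tilt 0.12 w 53.2 F [0.2 1.1 5.5] q [-0.15  0.12  2.22  0.    0.8  -0.06]
tool shift mm [ 381.4 -136.9  -92.9] turn units -0.0001
```

Call:
play_rows --pt "0 0 -0.02 0 45" --pt "0 0 -0.04 0 45" --pt "0 0 -0.03 0 45" --pt "0 0 0 0 45"

```text
time: 13.12
tool_pos: [0.4685, -0.0443, 0.1091]
tcp_rot: [2.313, 2.118, 0.006]
wrist_force: [1.2, 0.9, -0.5]
width: 0.633
```

```bash
python3 -c "
from h import *
st((364,348,110),85)
im=read_camera('wrist');save(im,'w4.png')"
```

```text
t 13.12 p [468.5 -44.3 109.1] phi 84.97 tilt 0.36 w 53.8 F [ 1.2  0.9 -0.5] q [-0.15 -0.02  2.16 -0.    0.99 -0.06]
tool shift mm [ 381.7 -138.5   -1.9] turn units -0.0001
```

View pics/w4.png

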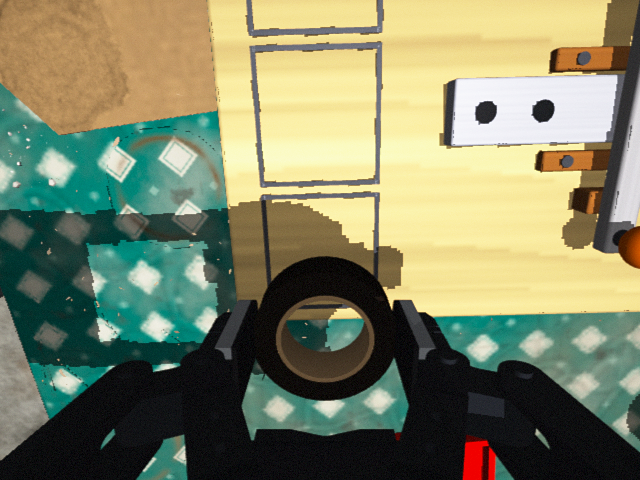

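The roll is held squarely (330,330). Taking it to the mat.

Call:
play_rows --pt "0.048 -0.017 0 0 45" --pt "0.048 -0.017 0 0 45" --pt "0.048 -0.017 0 0 45" --pt "0.048 -0.017 0 0 45" --pt "0.048 -0.017 0 0 45"

```text
time: 13.8
tool_pos: [0.4004, 0.2034, 0.1044]
tcp_rot: [-2.316, -2.121, 0.004]
wrist_force: [1.8, 0.1, 0.2]
width: 0.632
```

Call:
play_rows --pt "0.048 -0.017 0 0 45" --pt "0.048 -0.017 0 0 45" --pt "0.046 -0.018 0 0 45" --pt "0 0 0.04 0 45" --pt "0 0 0.04 0 45"

```text
time: 14.42
tool_pos: [0.3619, 0.3489, 0.024]
tcp_rot: [2.315, 2.124, -0.002]
wrist_force: [-0.1, -0.3, -0.6]
width: 0.632
```

Call:
play_rows --pt "0 0 0.012 0 45" --pt "0 0 0.008 0 45" --pt "0 0 0 0 45"

```text
time: 14.8
tool_pos: [0.3632, 0.3487, 0.0076]
tcp_rot: [-2.317, -2.121, 0.001]
wrist_force: [-0.5, -0.3, 3.7]
width: 0.632
```

```bash
python3 -c "
from h import *
st((364,348,9),85)"
```

```text
t 14.80 p [363.2 348.7   7.6] phi 84.94 tilt 0.03 w 53.7 F [-0.5 -0.3  3.7] q [0.72 0.2  2.15 0.   0.79 0.8 ]
tool shift mm [-0.6  0.9 -1.4] turn units -0.0002
```

Call:
play_rows --pt "0 0 0 0 68" --pt "0 0 0 0 68" --pt "0 0 -0.03 0 68" --pt "0 0 -0.05 0 68" --pt "0 0 -0.05 0 68"

```text
time: 15.42
tool_pos: [0.3628, 0.3482, 0.1373]
tcp_rot: [2.317, 2.121, -0.001]
wrist_force: [-0.4, 1.0, 0.2]
width: 0.794
```

Call:
play_rows --pt "0 0 -0.02 -0.0037 60" --pt "0 0 0 0 60"

```text
time: 15.68
tool_pos: [0.3645, 0.3498, 0.1587]
tcp_rot: [2.292, 2.148, 0.008]
wrist_force: [-0.2, 0.8, -0.6]
width: 0.7
```

```bash
python3 -c "
from h import *
st((639,-45.5,110),86.3)
im=read_camera('top');save(im[170:430,110:410],'t2.png')"
```

```text
t 15.68 p [364.5 349.8 158.7] phi 86.28 tilt 0.30 w 59.5 F [-0.2  0.8 -0.6] q [ 0.72 -0.    2.04  0.    1.1   0.78]
tool shift mm [-376.8  299.4   48.4] turn units -0.0001
```

View pics/t2.png

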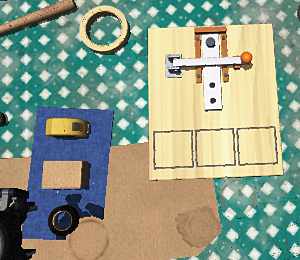

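All three things stand on the mat (crop: measure (67,127), carton (65,175), roll (64,219)) and the bays are empty. Next is the knob.

Call:
play_rows --pt "-0.042 0.0333 0 0 60" --pt "-0.042 0.0333 0 0 60" --pt "-0.042 0.0333 0 0 60" --pt "-0.042 0.0333 0 0 60" --pt "-0.042 0.0333 0 0 60"

```text
time: 16.35
tool_pos: [0.515, 0.1264, 0.1538]
tcp_rot: [-2.291, -2.146, 0.005]
wrist_force: [0.9, 0.4, -0.1]
width: 0.704
```

Call:
play_rows --pt "-0.042 0.0333 0 0 60" --pt "-0.042 0.0333 0 0 60" --pt "-0.042 0.0333 0 0 60" --pt "-0.041 0.0333 0 0 60" --pt "0 0 0.03 0 60"

```text
time: 16.98
tool_pos: [0.641, -0.0507, 0.1263]
tcp_rot: [2.294, 2.141, 0.003]
wrist_force: [-0.5, 1.9, -1.0]
width: 0.704
```

Call:
play_rows --pt "0 0 0.02 0 50" --pt "0 0 0 0 50" --pt "0 0 0 0 50"

```text
time: 17.35
tool_pos: [0.6375, -0.0462, 0.1062]
tcp_rot: [-2.291, -2.149, 0.001]
wrist_force: [-0.0, 0.0, 0.4]
width: 0.588
```

```bash
python3 -c "
from h import *
i=camera_info('wrist');im=read_camera('wrist');save(im,'w5.png')
hsv=cv2.cvtColor(im,cv2.COLOR_RGB2HSV);m=cv2.inRange(hsv,(5,200,120),(18,255,255))
c=max(cv2.findContours(m,0,1)[0],key=cv2.contourArea);(u,v),r=cv2.minEnclosingCircle(c);print(u,v,r,ray(i,u,v,.0595))
st((639,-45.5,41),86.3)"
```

```text
329.4117736816406 273.5882263183594 18.59921646118164 [ 0.63927319 -0.04573519  0.0595    ]
t 17.40 p [638.2 -46.3 107. ] phi 86.36 tilt 0.06 w 49.9 F [0.3 0.2 0.6] q [-0.11  0.3   1.8   0.    1.04 -0.05]
tool shift mm [ 0.8  0.7 66. ] turn units 0.0002
```

View pics/w5.png

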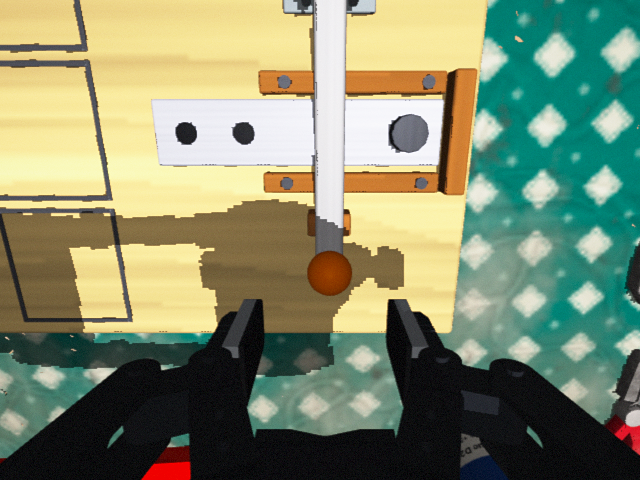

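The knob is at (329,274), centred between the jaws; the ray gives (639.3,-45.7). I'll descend and pinch it.

Call:
play_rows --pt "0 0.001 0.035 0 50" --pt "0 0 0.03 0 50" --pt "0 0 0 0 50" --pt "0 0 0 0 15" --pt "0 0 0 0 15" --squeeze 50

```text
time: 18.02
tool_pos: [0.64, -0.047, 0.0439]
tcp_rot: [2.29, 2.148, 0.003]
wrist_force: [-3.1, 0.9, 3.1]
width: 0.245
```

Call:
play_rows --pt "0 0 0 0 15" --pt "0 0 0 0 15"

```text
time: 18.27
tool_pos: [0.64, -0.047, 0.0438]
tcp_rot: [2.291, 2.147, 0.003]
wrist_force: [-2.4, 0.9, 6.7]
width: 0.254
```

Call:
play_rows --pt "0.004 0 -0.0172 0 15" --pt "0.006 0 -0.0166 0 15" --pt "0.008 0 -0.0158 0 15"

```text
time: 18.65
tool_pos: [0.6409, -0.0281, 0.0926]
tcp_rot: [2.292, 2.147, 0.004]
wrist_force: [5.6, 5.2, -6.1]
width: 0.243
```

```bash
python3 -c "
from h import *
st((640.3,-27,89),86.3)"
```

```text
t 18.65 p [640.9 -28.1  92.6] phi 86.28 tilt 0.14 w 20.7 F [ 5.6  5.2 -6.1] q [-0.08  0.32  1.81  0.    1.02 -0.02]
tool shift mm [ 1.  -0.7  3.6] turn units -0.0001
```

Moving with it (width 21 mm). Continuing the arc.

Call:
play_rows --pt "0.0097 0 -0.0147 0 15" --pt "0.0114 0 -0.0134 0 15" --pt "0.013 0 -0.012 0 15" --pt "0.0143 0 -0.0103 0 15" --pt "0.0154 0 -0.0086 0 15"

```text
time: 19.27
tool_pos: [0.645, 0.0363, 0.1502]
tcp_rot: [2.292, 2.148, 0.004]
wrist_force: [10.9, 3.5, -11.8]
width: 0.236
```

Call:
play_rows --pt "0.0163 0 -0.0066 0 15" --pt "0.017 0 -0.0046 0 15" --pt "0 0 0 0 15" --pt "0 0 0 0 40" --pt "0 0 0 0 40"

```text
time: 19.9
tool_pos: [0.6459, 0.0672, 0.161]
tcp_rot: [-2.293, -2.148, 0.001]
wrist_force: [0.4, -0.4, -0.4]
width: 0.468
```

```bash
python3 -c "
from h import *
st()
im=read_camera('scene');save(im[150:350,200:460],'s2.png')"
```

```text
t 19.90 p [645.9  67.2 161. ] phi 86.26 tilt 0.04 w 39.8 F [ 0.4 -0.4 -0.4] q [ 0.07  0.27  1.73 -0.    1.14  0.13]
```

View pics/s2.png

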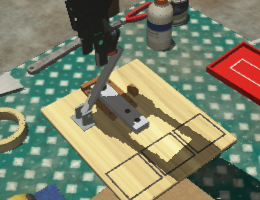

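The bar stands at about 1.2 rad in the scene crop. I'll rise clear of it and turn the jaws across the plate.

Call:
play_rows --pt "0 0 -0.03 0 55" --pt "0 0 -0.035 0 60" --pt "-0.02 -0.04 0 0 60" --pt "-0.017 -0.042 0 0 60" --pt "0 0 0 0.0278 60"

```text
time: 20.58
tool_pos: [0.5586, 0.0349, 0.2253]
tcp_rot: [-2.475, -1.932, 0.004]
wrist_force: [0.5, 0.3, 0.7]
width: 0.703
```

Call:
play_rows --pt "0 0 0 0.0278 60" --pt "0 0 0 0.0278 60" --pt "0 0 0 0.0278 60" --pt "0 0 0 0.0278 60" --pt "0 0 0 0.0278 60"

```text
time: 21.2
tool_pos: [0.5618, 0.0356, 0.226]
tcp_rot: [3.062, 0.703, -0.001]
wrist_force: [-0.7, -0.3, 1.0]
width: 0.705
```

Call:
play_rows --pt "0 0 0 0.0278 60" --pt "0 0 0 0.0278 60" --pt "0 0 0 0.0276 60" --pt "0 0 0 0 60"

```text
time: 21.7
tool_pos: [0.5618, 0.0357, 0.226]
tcp_rot: [3.14, -0.1, -0.001]
wrist_force: [-0.3, 0.5, 0.4]
width: 0.703
```

```bash
python3 -c "
from h import *
st((565.6,30.7,15),-3.7)
i=camera_info('wrist');im=read_camera('wrist');save(im,'w6.png');np.savez('w6i.npz',**i)"
```

```text
t 21.70 p [561.8  35.7 226. ] phi -3.63 tilt 0.02 w 59.8 F [-0.3  0.5  0.4] q [ 0.02  0.06  1.85 -0.    1.23  1.65]
tool shift mm [  4.2   4.8 210.9] turn units 0.0002
```

View pics/w6.png

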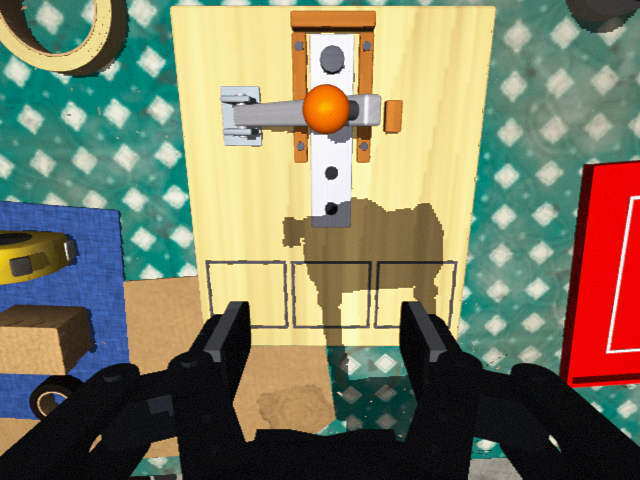

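The bar is up. The plate front edge runs from (311,227) to (351,226), close to the prediction. Descending.

Call:
play_rows --pt "0.004 0.004 0.05 0 60" --pt "0 0 0.05 0 60" --pt "0 0 0.05 0 60" --pt "0 0 0 0 60"

```text
time: 22.25
tool_pos: [0.5611, 0.0317, 0.0715]
tcp_rot: [3.139, -0.098, -0.017]
wrist_force: [-0.3, -0.3, 0.0]
width: 0.7
```

```bash
python3 -c "
from h import *
i=dict(np.load('w6i.npz'))
for p in((311,227),(351,226)):print(ray(i,*p,.028)*1000)
print(ray(i,331,58,.04)*1000)
st((565.6,30.7,15),-3.7)"
```

```text
[548.14055009  49.46372229  28.        ]
[546.7498564   12.72558312  28.        ]
[686.29790744  23.11787274  40.        ]
t 22.25 p [561.1  31.7  71.5] phi -3.58 tilt 0.61 w 59.5 F [-0.3 -0.3  0. ] q [ 0.01  0.21  1.99 -0.    0.95  1.65]
tool shift mm [ 5.2  0.7 56.4] turn units 0.0003
```

Call:
play_rows --pt "0 0 0.03 0 60" --pt "0 0 0.02 0 60" --pt "0 0 0.008 0 60" --pt "0 0 0 0 60" --pt "0 0 0 0 25" --squeeze 80

```text
time: 22.88
tool_pos: [0.5672, 0.032, 0.0198]
tcp_rot: [-3.14, 0.101, -0.004]
wrist_force: [-0.4, 0.1, -0.2]
width: 0.504
```

Call:
play_rows --pt "0 0 0 0 25" --pt "0 0 0 0 25" --pt "0 0 0 0 25"

```text
time: 23.25
tool_pos: [0.5673, 0.0319, 0.0202]
tcp_rot: [3.14, -0.101, 0.005]
wrist_force: [-1.3, -0.8, 6.0]
width: 0.392
```

```bash
python3 -c "
from h import *
st((565.6,30.7,15),-3.7)"
```

```text
t 23.25 p [567.3  31.9  20.2] phi -3.69 tilt 0.17 w 33.3 F [-1.3 -0.8  6. ] q [ 0.01  0.28  2.01 -0.    0.85  1.65]
tool shift mm [-1.6  1.3  5.2] turn units 0.0000
```

Only the top 8 mm is gripped, so I'll regrip 6 mm lower.

Call:
play_rows --pt "0 0 0 0 48" --pt "0 0 0 0 48" --pt "0 0 0.006 0 48" --pt "0 0 0 0 48" --pt "0 0 0 0 25"

```text
time: 23.88
tool_pos: [0.5656, 0.032, 0.0122]
tcp_rot: [3.14, -0.102, -0.001]
wrist_force: [-1.2, 0.4, -0.2]
width: 0.395
```

Call:
play_rows --pt "0 0 0 0 25" --pt "0 0 0 0 25" --pt "0 0 -0.001 0 25" --pt "-0.01 0 0 0 25" --pt "-0.02 0 0 0 25"

```text
time: 24.5
tool_pos: [0.5352, 0.0339, 0.0129]
tcp_rot: [3.14, -0.102, -0.001]
wrist_force: [-0.6, -0.3, -2.3]
width: 0.398
```

Call:
play_rows --pt "-0.025 0 0 0 25" --pt "-0.025 0 0 0 25" --pt "-0.025 0 0 0 25" --pt "0 0 0 0 25"

```text
time: 25.0
tool_pos: [0.4584, 0.0389, 0.0127]
tcp_rot: [3.14, -0.101, -0.003]
wrist_force: [0.6, 0.3, -2.8]
width: 0.397
```

```bash
python3 -c "
from h import *
st((408,-283,100),1)"
```

```text
t 25.00 p [458.4  38.9  12.7] phi -3.68 tilt 0.11 w 33.7 F [ 0.6  0.3 -2.8] q [0.03 0.12 2.24 0.   0.79 1.67]
tool shift mm [-29.8 324.5 -87.2] turn units -0.0130
```

Call:
play_rows --pt "0 0 -0.03 0 25" --pt "0 0 -0.045 0 25" --pt "-0.002 0.024 -0.015 0 25" --pt "-0.005 0.05 0 0 25" --pt "-0.005 0.05 0 0 25"

```text
time: 25.62
tool_pos: [0.4416, -0.0854, 0.1037]
tcp_rot: [3.14, -0.099, 0.003]
wrist_force: [-0.1, 0.7, -2.3]
width: 0.401
```

Call:
play_rows --pt "-0.005 0.05 0 0 25" --pt "-0.005 0.05 0 0 25" --pt "-0.005 0.05 0 0 25" --pt "-0.005 0.05 0 -0.013 25" --pt "0 0 0 0 25"

```text
time: 26.25
tool_pos: [0.4082, -0.2862, 0.1034]
tcp_rot: [3.14, 0.02, 0.001]
wrist_force: [-0.3, 0.3, -1.9]
width: 0.395
```

Call:
play_rows --pt "0 0 0.03 0 25" --pt "0 0 0.02 0 25" --pt "0 0 0 0 25"

```text
time: 26.62
tool_pos: [0.4066, -0.2805, 0.0511]
tcp_rot: [-3.138, -0.027, 0.006]
wrist_force: [-0.4, 0.1, -2.1]
width: 0.398
```

```bash
python3 -c "
from h import *
i=camera_info('wrist');im=read_camera('wrist');save(im,'w7.png');np.savez('w7i.npz',**i)
st((406.6,-283,7),1)"
```

```text
t 26.68 p [ 407.7 -281.4   52.3] phi 1.01 tilt 0.14 w 33.7 F [ 0.2  0.4 -1.6] q [-0.65  0.12  2.14  0.    0.89  0.9 ]
tool shift mm [-1.   1.7 45.3] turn units 0.0000
```

View pics/w7.png

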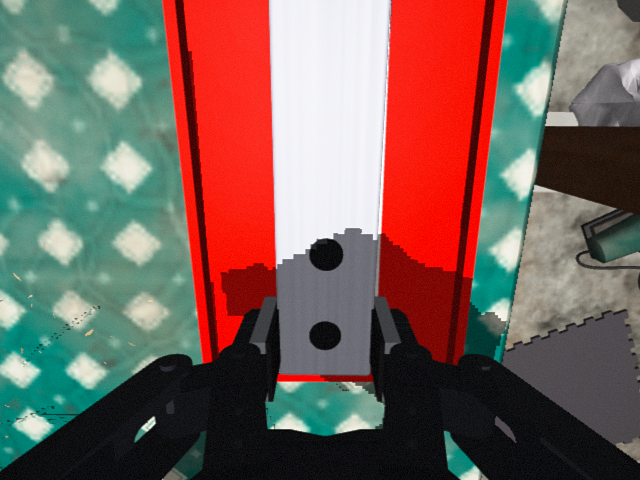

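The plate is held straight over the tray and centred sideways. Lowering it.

Call:
play_rows --pt "-0.001 0.001 0.025 0 25" --pt "0 0 0.014 0 25" --pt "0 0 0.005 0 25" --pt "0 0 0.002 0 25" --pt "0 0 0 0 25"

```text
time: 27.3
tool_pos: [0.4076, -0.2838, 0.0076]
tcp_rot: [3.141, 0.027, 0.001]
wrist_force: [-1.2, 0.9, -1.0]
width: 0.403
```

```bash
python3 -c "
from h import *
i=dict(np.load('w7i.npz'));print(ray(i,325,376,.0676)*1000)
st((406.6,-283,6),1)"
```

```text
[ 389.03583216 -280.67241067   67.6       ]
t 27.30 p [ 407.6 -283.8    7.6] phi 0.98 tilt 0.05 w 34.2 F [-1.2  0.9 -1. ] q [-0.66  0.19  2.17  0.    0.79  0.9 ]
tool shift mm [-1.  -0.8  1.6] turn units -0.0001
```

Call:
play_rows --pt "0 0 0.001 0 25" --pt "0 0 0 0 50" --pt "0 0 0 0 50" --pt "0 0 -0.03 0 50" --pt "0 0 -0.05 0 50"

```text
time: 27.92
tool_pos: [0.4057, -0.2824, 0.0853]
tcp_rot: [-3.139, -0.027, 0.006]
wrist_force: [0.7, -0.6, -0.9]
width: 0.589
```

Call:
play_rows --pt "0 0 -0.05 0 60" --pt "0 0.0 -0.03 -0.0278 60" --pt "0 -0.05 0 0 60" --pt "0 -0.05 0 0 60" --pt "0 0 0 0 60"

```text
time: 28.55
tool_pos: [0.3872, -0.183, 0.166]
tcp_rot: [-3.126, -0.305, -0.0]
wrist_force: [1.1, -1.4, 0.2]
width: 0.703
```

Run:
```python
from h import *
i=camera_info("top");im=read_camera("top");np.save("t3.npy",im)
hsv=cv2.cvtColor(im,cv2.COLOR_RGB2HSV);m=cv2.inRange(hsv,(0,0,120),(180,60,255));k=np.zeros_like(m);k[250:365,440:525]=m[250:365,440:525]
k=cv2.morphologyEx(k,cv2.MORPH_OPEN,np.ones((5,5)))
c=max(cv2.findContours(k,0,1)[0],key=cv2.contourArea);w=np.array([ray(i,*p[0],.021)[:2]*1000 for p in c],np.float32);print(cv2.minAreaRect(w),cv2.boundingRect(c))
st((452,335,180),85)
save(cv2.resize(im[230:380,120:540],None,fx=1.9,fy=1.9),"t3.png")
```

```text
((473.3670654296875, -282.953857421875), (99.63587951660156, 37.119285583496094), 0.18067172169685364) (469, 275, 26, 50)
t 28.60 p [ 388.1 -184.5  166.4] phi 11.13 tilt 0.08 w 59.6 F [-0.6 -0.7  0.7] q [-0.5  -0.16  2.17 -0.    1.13  0.87]
tool shift mm [ 163.  -497.4  -13.9] turn units -0.2052
```

View pics/t3.png

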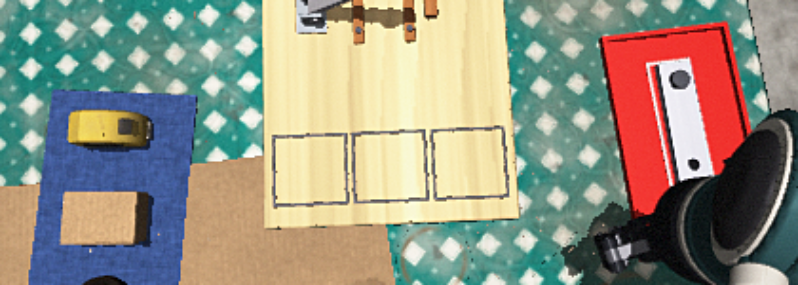

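Call:
play_rows --pt "0 0 0 -0.0257 64" --pt "0 0 0 -0.0257 64" --pt "0 0 0 -0.0257 64" --pt "0 0 0 -0.0257 64" --pt "0 0 0 -0.0257 64"

```text
time: 29.22
tool_pos: [0.3887, -0.1868, 0.1664]
tcp_rot: [2.753, 1.511, 0.0]
wrist_force: [-0.3, 0.2, -1.1]
width: 0.755
```

Call:
play_rows --pt "0 0 0 -0.0257 64" --pt "0 0 0 -0.0257 64" --pt "0 0 0 -0.0253 64" --pt "0 0 0 0 64"

```text
time: 29.72
tool_pos: [0.3886, -0.1865, 0.1663]
tcp_rot: [2.321, 2.116, -0.0]
wrist_force: [0.4, 0.3, 0.1]
width: 0.748
```

```bash
python3 -c "
from h import *
i=camera_info('top');print(ray(i,477.9,271.6,.033),ray(i,475,260.5,.021))
st((450.4,334.7,166),85)"
```

```text
[ 0.52674263 -0.28136992  0.033     ] [ 0.55151987 -0.28398555  0.021     ]
t 29.73 p [ 388.6 -186.5  166.3] phi 84.71 tilt 0.04 w 63.6 F [0.4 0.3 0.1] q [-0.51 -0.16  2.17 -0.    1.13 -0.41]
tool shift mm [524.7  13.5   0. ] turn units -0.0008
```

The stud ray gives a plate centre of (467,-282), on the outline. Fetching the carton now.

Call:
play_rows --pt "0.052 0.001 0 -0.0008 64" --pt "0.0525 0.001 0 0 64" --pt "0.0525 0.001 0 0 64" --pt "0.0525 0.001 0 0 64" --pt "0.0525 0.001 0 0 64"

```text
time: 30.35
tool_pos: [0.4163, 0.0765, 0.1666]
tcp_rot: [2.317, 2.12, 0.002]
wrist_force: [0.1, 0.4, -0.2]
width: 0.751
```

Call:
play_rows --pt "0.0525 0.001 0 0 64" --pt "0.0525 0.001 0 0 64" --pt "0.0525 0.001 0 0 64" --pt "0.0525 0.001 0 0 64" --pt "0.0525 0.001 0 0 64"

```text
time: 30.98
tool_pos: [0.4436, 0.3382, 0.1662]
tcp_rot: [2.317, 2.121, 0.001]
wrist_force: [0.1, 0.3, -0.1]
width: 0.747
```

Call:
play_rows --pt "0 0 0.04 0 64" --pt "0 0 0.04 0 64" --pt "0 0 0 0 64" --pt "0 0 0 0 64"

```text
time: 31.48
tool_pos: [0.4438, 0.3367, 0.0872]
tcp_rot: [2.315, 2.123, 0.002]
wrist_force: [0.1, 1.0, 0.8]
width: 0.75
```

```bash
python3 -c "
from h import *
st((450.4,334.7,16.5),85)
"
```

```text
t 31.48 p [443.8 336.7  87.2] phi 85.05 tilt 0.08 w 63.8 F [0.1 1.  0.8] q [ 0.6   0.18  2.   -0.    0.97  0.69]
tool shift mm [-1.5  6.7 70.7] turn units 0.0001
```

Call:
play_rows --pt "-0.0015 0.0067 0 0 66" --pt "0 0 0.035 0 66" --pt "0 0 0.025 0 66" --pt "0 0 0.01 0 66" --pt "0 0 0 0 40" --squeeze 40

```text
time: 32.1
tool_pos: [0.4499, 0.3344, 0.0167]
tcp_rot: [2.314, 2.125, 0.001]
wrist_force: [-6.7, -4.1, 23.9]
width: 0.583
```

Call:
play_rows --pt "0 0 0 0 40" --pt "0 0 0 0 40" --pt "0 0 0 0 40"

```text
time: 32.48
tool_pos: [0.4496, 0.3346, 0.0168]
tcp_rot: [2.313, 2.125, 0.002]
wrist_force: [-0.9, -0.2, 0.7]
width: 0.579
```

Call:
play_rows --pt "0 0 -0.03 0 40" --pt "0 0 -0.05 0 40" --pt "0 0 -0.04 0 40" --pt "0 0 0 0 40"

```text
time: 32.98
tool_pos: [0.452, 0.3363, 0.1405]
tcp_rot: [2.312, 2.125, 0.014]
wrist_force: [0.2, 0.5, -2.8]
width: 0.577
```

```bash
python3 -c "
from h import *
st((475.5,34,25),85)
"
```

```text
t 32.98 p [452.  336.3 140.5] phi 85.16 tilt 0.52 w 49.0 F [ 0.2  0.5 -2.8] q [0.6  0.12 1.95 0.   1.06 0.68]
tool shift mm [-299.9   48.1  114.2] turn units 0.0004
```

Call:
play_rows --pt "-0.0495 0.0086 0 0 40" --pt "-0.0495 0.0086 0 0 40" --pt "-0.0495 0.0086 0 0 40" --pt "-0.0495 0.0086 0 0 40" --pt "-0.0495 0.0086 0 0 40"

```text
time: 33.6
tool_pos: [0.4695, 0.0824, 0.1339]
tcp_rot: [-2.312, -2.125, 0.004]
wrist_force: [1.0, 0.0, -2.9]
width: 0.584
```

Call:
play_rows --pt "-0.0495 0.0086 0 0 40" --pt "0 0 0.04 0 40" --pt "0 0 0.04 0 40" --pt "0 0 0 0 40" --pt "0 0 0 0 40"

```text
time: 34.22
tool_pos: [0.4754, 0.0342, 0.0561]
tcp_rot: [-2.313, -2.125, 0.001]
wrist_force: [0.0, -0.5, -2.8]
width: 0.577
```

```bash
python3 -c "
from h import *
st((475.5,34,25),85)
"
```

```text
t 34.23 p [475.4  34.2  56.1] phi 85.17 tilt 0.04 w 49.1 F [ 0.  -0.5 -2.8] q [0.02 0.07 2.18 0.   0.89 0.1 ]
tool shift mm [-0.2  0.1 31.1] turn units 0.0005
```

Call:
play_rows --pt "0 0 0.018 0 40" --pt "0 0 0.01 0 40" --pt "0 0 0.002 0 40" --pt "0 0 0 0 40" --pt "0 0 0 0 64"

```text
time: 34.85
tool_pos: [0.4767, 0.0341, 0.0272]
tcp_rot: [2.312, 2.125, 0.003]
wrist_force: [-0.3, -0.1, 0.5]
width: 0.746
```

Call:
play_rows --pt "0 0 0 0 64" --pt "0 0 -0.03 0 64" --pt "0 0 -0.05 0 70" --pt "0 0 -0.02 0 72" --pt "0 0 0 0 72"

```text
time: 35.48
tool_pos: [0.4778, 0.0341, 0.1287]
tcp_rot: [2.311, 2.123, 0.007]
wrist_force: [-0.4, 0.2, 0.2]
width: 0.845
```

```bash
python3 -c "
from h import *
st((363.2,348.7,7.6),85)
"
```

```text
t 35.48 p [477.8  34.1 128.7] phi 85.15 tilt 0.34 w 71.8 F [-0.4  0.2  0.2] q [ 0.02 -0.02  2.12  0.    1.04  0.1 ]
tool shift mm [ 303.7 -141.5  120.5] turn units 0.0004
```

Call:
play_rows --pt "0.0434 -0.02 0 0 72" --pt "0.0434 -0.02 0 0 72" --pt "0.0434 -0.02 0 0 72" --pt "0.0434 -0.02 0 0 72" --pt "0.0434 -0.02 0 0 72"

```text
time: 36.1
tool_pos: [0.3926, 0.2595, 0.1245]
tcp_rot: [-2.313, -2.125, 0.003]
wrist_force: [0.2, -0.4, -0.4]
width: 0.839
```

Call:
play_rows --pt "0.0434 -0.02 0 0 72" --pt "0.0434 -0.02 0 0 72" --pt "0 0 0.04 0 72" --pt "0 0 0.03 0 72" --pt "0 0 0 0 72"

```text
time: 36.72
tool_pos: [0.3585, 0.3461, 0.0521]
tcp_rot: [-2.313, -2.126, 0.014]
wrist_force: [-1.4, -0.2, -0.6]
width: 0.845
```

```bash
python3 -c "
from h import *
st((363.2,348.7,7.6),85)
"
```

```text
t 36.73 p [358.5 346.1  52.1] phi 85.18 tilt 0.51 w 71.8 F [-1.4 -0.2 -0.6] q [ 0.72  0.12  2.13 -0.    0.89  0.8 ]
tool shift mm [ 3.3  4.8 44.4] turn units 0.0005
```

Call:
play_rows --pt "0 0 0.02 0 72" --pt "0 0 0.015 0 72" --pt "0 0 0.008 0 72" --pt "0 0 0 0 72" --pt "0 0 0 0 45"

```text
time: 37.35
tool_pos: [0.3622, 0.3489, 0.0137]
tcp_rot: [2.314, 2.125, 0.002]
wrist_force: [0.2, 0.2, 2.6]
width: 0.65
```

Call:
play_rows --pt "0 0 0 0 45" --pt "0 0 0 0 45" --pt "0 0 0 0 45"

```text
time: 37.72
tool_pos: [0.3624, 0.3492, 0.0143]
tcp_rot: [2.313, 2.126, 0.003]
wrist_force: [-1.0, -0.8, 5.6]
width: 0.619
```

```bash
python3 -c "
from h import *
st((464,-44,100),85)
"
```

```text
t 37.73 p [362.4 349.2  14.3] phi 85.16 tilt 0.11 w 52.6 F [-1.  -0.8  5.6] q [ 0.72  0.19  2.15 -0.    0.8   0.8 ]
tool shift mm [-383.1  134.5  -86. ] turn units 0.0004
```

Call:
play_rows --pt "0 0 0 0 70" --pt "0 0 0 0 70" --pt "0 0 0.006 0 70" --pt "0 0 0 0 70" --pt "0 0 0 0 45"

```text
time: 38.35
tool_pos: [0.3616, 0.3484, 0.007]
tcp_rot: [-2.313, -2.125, 0.001]
wrist_force: [-6.1, -5.4, 13.8]
width: 0.635
```

Call:
play_rows --pt "0 0 0 0 45" --pt "0 0 0 0 45" --pt "0 0 -0.03 0 45" --pt "0 0 -0.05 0 45" --pt "0 0 -0.02 0 45"

```text
time: 38.98
tool_pos: [0.3631, 0.3498, 0.1101]
tcp_rot: [2.313, 2.125, 0.007]
wrist_force: [0.2, 0.7, -0.6]
width: 0.633
```

Call:
play_rows --pt "-0.048 0.017 0 0 45" --pt "-0.048 0.017 0 0 45" --pt "-0.048 0.017 0 0 45" --pt "-0.048 0.017 0 0 45" --pt "-0.048 0.017 0 0 45"

```text
time: 39.6
tool_pos: [0.4261, 0.1007, 0.1071]
tcp_rot: [2.313, 2.126, 0.001]
wrist_force: [0.5, 0.1, -0.6]
width: 0.637
```

Call:
play_rows --pt "-0.048 0.017 0 0 45" --pt "-0.048 0.017 0 0 45" --pt "-0.047 0.0155 0 0 45" --pt "0 0 0.04 0 45" --pt "0 0 0.02 0 45"

```text
time: 40.22
tool_pos: [0.462, -0.0452, 0.0453]
tcp_rot: [-2.314, -2.121, 0.002]
wrist_force: [-0.2, -0.4, -0.8]
width: 0.631
```

Call:
play_rows --pt "0 0 0 0 45" --pt "0 0 0 0 45"

```text
time: 40.48
tool_pos: [0.4639, -0.0444, 0.0477]
tcp_rot: [2.313, 2.125, 0.001]
wrist_force: [-0.9, 0.1, 0.8]
width: 0.633
```

```bash
python3 -c "
from h import *
st((464,-44,17.5),85)
"
```

```text
t 40.48 p [463.9 -44.4  47.7] phi 85.17 tilt 0.05 w 53.8 F [-0.9  0.1  0.8] q [-0.15  0.07  2.21  0.    0.87 -0.06]
tool shift mm [ 0.4  0.1 30.2] turn units 0.0005
```

Call:
play_rows --pt "0 0 0.018 0 45" --pt "0 0 0.01 0 45" --pt "0 0 0.003 0 45" --pt "0 0 0 0 45" --pt "0 0 0 0 70"

```text
time: 41.1
tool_pos: [0.464, -0.0445, 0.0167]
tcp_rot: [2.313, 2.125, 0.001]
wrist_force: [-0.0, -0.2, -0.4]
width: 0.813
```

Call:
play_rows --pt "0 0 0 0 70" --pt "0 0 -0.03 0 70" --pt "0 0 -0.05 0 60" --pt "0 0 -0.05 0 55" --pt "0 0 0 0 55"

```text
time: 41.72
tool_pos: [0.4674, -0.0451, 0.1514]
tcp_rot: [2.307, 2.12, 0.01]
wrist_force: [0.2, -0.8, -0.3]
width: 0.645
```

```bash
python3 -c "
from h import *
st((540.5,323.9,32),85)
"
```

```text
t 41.73 p [467.4 -45.1 151.4] phi 85.15 tilt 0.61 w 54.8 F [ 0.2 -0.8 -0.3] q [-0.15 -0.07  2.12 -0.    1.08 -0.06]
tool shift mm [373.9  40.4 119.5] turn units 0.0004
```

Call:
play_rows --pt "0.0467 0.0056 0 0 55" --pt "0.0467 0.0056 0 0 55" --pt "0.0467 0.0056 0 0 55" --pt "0.0467 0.0056 0 0 55" --pt "0.0467 0.0056 0 0 55"

```text
time: 42.35
tool_pos: [0.5103, 0.1871, 0.1446]
tcp_rot: [-2.313, -2.125, 0.003]
wrist_force: [0.3, 0.2, 0.5]
width: 0.641
```

Call:
play_rows --pt "0.0467 0.0056 0 0 55" --pt "0.0467 0.0056 0 0 55" --pt "0.0467 0.0056 0 0 55" --pt "0 0 0.04 0 55" --pt "0 0 0 0 55"

```text
time: 42.98
tool_pos: [0.5356, 0.3225, 0.1008]
tcp_rot: [-2.311, -2.125, 0.016]
wrist_force: [-0.9, -0.5, -1.0]
width: 0.645
```

Call:
play_rows --pt "0 0 0 0 55"

```text
time: 43.1
tool_pos: [0.5391, 0.3234, 0.1056]
tcp_rot: [-2.314, -2.125, 0.003]
wrist_force: [-0.0, -0.3, 0.3]
width: 0.647
```

```bash
python3 -c "
from h import *
st((540.5,323.9,30),85)
im=read_camera('wrist');save(im,'w8.png')
"
```

```text
t 43.10 p [539.1 323.4 105.6] phi 85.13 tilt 0.10 w 55.0 F [-0.  -0.3  0.3] q [ 0.5   0.28  1.82 -0.    1.04  0.59]
tool shift mm [ 0.7  1.5 75.6] turn units 0.0003
```

View pics/w8.png

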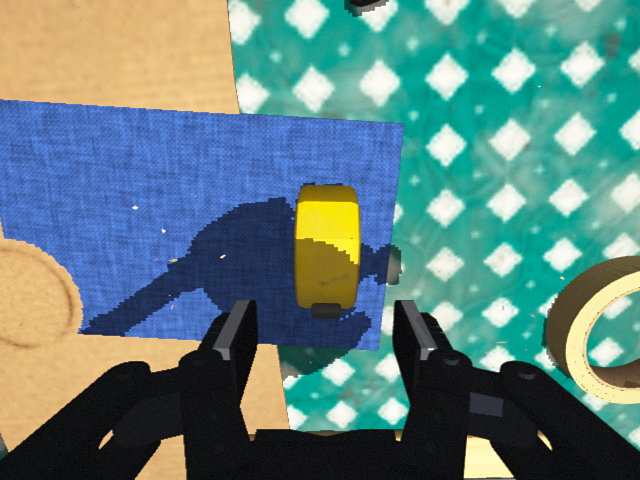

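The measure stands upright and centred (327,250). I'll grip it and take it back.

Call:
play_rows --pt "0 0 0.04 0 55" --pt "0 0 0.026 0 55" --pt "0 0 0.01 0 55" --pt "0 0 0 0 55" --pt "0 0 0 0 25"

```text
time: 43.78
tool_pos: [0.541, 0.3246, 0.032]
tcp_rot: [2.313, 2.125, 0.005]
wrist_force: [-0.7, -0.2, 0.4]
width: 0.444
```

Call:
play_rows --pt "0 0 0 0 25" --pt "0 0 0 0 25" --pt "0 0 0 0 25"

```text
time: 44.15
tool_pos: [0.5409, 0.3247, 0.0321]
tcp_rot: [2.313, 2.125, 0.005]
wrist_force: [-1.0, -0.2, 6.3]
width: 0.388
```

```bash
python3 -c "
from h import *
st((477.5,119.7,150),85)
"
```

```text
t 44.15 p [540.9 324.7  32.1] phi 85.16 tilt 0.17 w 33.0 F [-1.  -0.2  6.3] q [ 0.5   0.37  1.87 -0.    0.9   0.59]
tool shift mm [-209.4  -45.5 -118.4] turn units 0.0004
```

Call:
play_rows --pt "0 0 -0.03 0 25" --pt "0 0 -0.05 0 25" --pt "0 0 -0.038 0 25" --pt "-0.05 -0.011 0 0 25" --pt "-0.05 -0.011 0 0 25"

```text
time: 44.78
tool_pos: [0.5088, 0.2257, 0.1485]
tcp_rot: [2.311, 2.127, 0.001]
wrist_force: [0.7, -1.4, -2.8]
width: 0.392
```

Call:
play_rows --pt "-0.05 -0.011 0 0 25" --pt "-0.05 -0.011 0 0 25" --pt "-0.0095 -0.0015 0.03 0 25" --pt "0 0 0.04 0 25" --pt "0 0 0 0 25"

```text
time: 45.4
tool_pos: [0.4723, 0.1181, 0.0746]
tcp_rot: [-2.311, -2.122, 0.012]
wrist_force: [-0.5, 0.9, -1.8]
width: 0.388
```

Call:
play_rows --pt "0 0 0 0 25"

```text
time: 45.52
tool_pos: [0.477, 0.1194, 0.0789]
tcp_rot: [2.313, 2.126, 0.001]
wrist_force: [0.2, 0.1, -2.6]
width: 0.389
```

```bash
python3 -c "
from h import *
st((477.5,119.7,41.5),85)
"
```

```text
t 45.52 p [477.  119.4  78.9] phi 85.17 tilt 0.04 w 33.1 F [ 0.2  0.1 -2.6] q [0.19 0.07 2.13 0.   0.94 0.28]
tool shift mm [ 0.3  0.5 37.4] turn units 0.0005
```

Call:
play_rows --pt "0 0 0.02 0 25" --pt "0 0 0.012 0 25" --pt "0 0 0.005 0 25" --pt "0 0 0 0 25" --pt "0 0 0 0 50"

```text
time: 46.15
tool_pos: [0.4775, 0.1194, 0.042]
tcp_rot: [2.313, 2.125, 0.003]
wrist_force: [-0.4, -0.5, -1.0]
width: 0.576
```

Call:
play_rows --pt "0 0 0 0 50" --pt "0 0 -0.03 0 50" --pt "0 0 -0.05 0 50" --pt "0 0 -0.05 0 50" --pt "0 0 -0.03 0 50"

```text
time: 46.78
tool_pos: [0.478, 0.1194, 0.2048]
tcp_rot: [2.312, 2.124, 0.007]
wrist_force: [0.1, 0.1, -1.6]
width: 0.588
```

Call:
play_rows --pt "0.05 -0.02 -0.02 0 50" --pt "0.05 -0.02 0 0 50" --pt "0.05 -0.02 0 0 50" --pt "0.05 0 0 0 50" --pt "0.05 0 0 0 50"

```text
time: 47.4
tool_pos: [0.4377, 0.3752, 0.2219]
tcp_rot: [2.313, 2.126, 0.003]
wrist_force: [0.8, -0.3, 0.0]
width: 0.59
```

Call:
play_rows --pt "0 0 0 0 50" --pt "0 0 0 0 50"

```text
time: 47.65
tool_pos: [0.4376, 0.3729, 0.221]
tcp_rot: [2.312, 2.126, -0.001]
wrist_force: [-0.5, -0.4, -0.2]
width: 0.584
```

Run:
```python
from h import *
i=camera_info("top");im=read_camera("top");np.save("t4.npy",im)
st()
save(np.hstack([cv2.resize(im[185:360,245:400],None,fx=3,fy=3,interpolation=2),cv2.resize(im[235:410,435:530],None,fx=3,fy=3,interpolation=2)]),"t4.png")
```

```text
t 47.70 p [437.7 372.5 221.1] phi 85.13 tilt 0.04 w 50.1 F [-0.2  0.2  0.2] q [ 0.66  0.08  1.83 -0.    1.23  0.75]
```

View pics/t4.png

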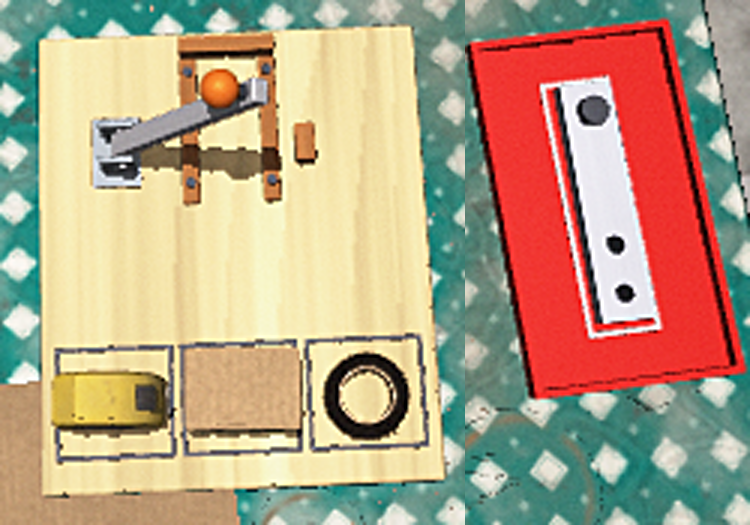

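All three things stand in their bays and the plate lies on the outline. I'll compare this with the first picture in numbers, then hand in.

Run:
```python
from h import *
i=camera_info("top")
def c(im,lo,hi,roi):
    x0,y0,x1,y1=roi;m=cv2.inRange(cv2.cvtColor(im,cv2.COLOR_RGB2HSV),lo,hi)[y0:y1,x0:x1]
    k=max(cv2.findContours(cv2.morphologyEx(m,cv2.MORPH_CLOSE,np.ones((5,5))),0,1)[0],key=cv2.contourArea)
    (u,v),s,a=cv2.minAreaRect(k);return ray(i,u+x0,v+y0,.05)[:2]*1000,np.round(s,1),round(a,1)
A,B=np.load("top0.npy"),np.load("t4.npy")
for n,lo,hi,roi in(("carton",(8,50,50),(15,200,240),(305,298,346,330)),("tape",(20,120,80),(32,255,255),(255,300,305,330)),("roll",(0,0,0),(180,255,50),(353,302,383,331))):
    a,b=c(A,lo,hi,roi),c(B,lo,hi,roi);print(n,"moved mm",(b[0]-a[0]).round(1),a[1:],b[1:])
P=[(558,83),(608,77),(655,317),(605,323)]
w=np.array([ray(i,(x-465)/3+435,y/3+235,.021)[:2]*1000 for x,y in P]);print("plate",w.round(0).tolist(),w.mean(0))
```

```text
carton moved mm [0. 0.] (array([31., 40.]), 90.0) (array([31., 40.]), 90.0)
tape moved mm [-1.9  0.2] (array([17., 36.]), 90.0) (array([17., 36.]), 90.0)
roll moved mm [-0.3 -2.9] (array([28., 26.]), 90.0) (array([28., 29.]), 90.0)
plate [[549.0, -265.0], [550.0, -300.0], [388.0, -301.0], [388.0, -267.0]] [ 468.5441668  -282.99536718]
```

```bash
python3 -c "
from h import *
finish_job()"
```

```text
the job is handed in; nothing more can be done
```

The plate is out of the jig and lies flat, stud up, on the outline in the red tray. The carton, tape roll and tape measure are back in their bays. The job was handed in at about 48 s of the 152 s; handing in gives no verdict.

I cleared the three things onto the mat, swung the bar up to about 1.2 rad, and slid and carried the plate to the tray. Two grips, on the plate and on the roll, first caught too high, and I redid each one lower.

The last checks came from one top view with the arm drawn clear:
- **Plate:** its centre is about 2 mm in x and 1 mm in y from the outline's middle, and it points along the tray.
- **Tape measure:** it moved about 2 mm from its start.
- **Roll:** it moved about 3 mm from its start.
- **Carton:** the measurement read 0 mm, but the search window may have clipped its colour mask. By eye it stands square where it was, and it was released within about 2 mm of the pose it was gripped at.
- **Glue bottle:** I did not measure it at the end. The gripper was never planned to come near it.

No check failed.

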